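# Clamp the lid of a specimen transport case with its draw latch

### The arm

A 7-joint arm with a two-finger parallel gripper is mounted at the origin on a cart in front of the work surface, level with it; the furniture and walls round the work are solid. World frame = base frame: x ahead of the robot, y to its left, z up, the work surface at z = 0. Lengths are in m, angles in rad, forces in N, time in s.
With the tool pointing down it reaches from about 0.4 to 0.875 m from the base axis. Payload 19.3 kg.
Tool frame: the origin (TCP) lies midway between the tips of the shut fingers; the grasp point (between the pads) lies 19 mm behind it (bot.pinch_z is the distance from the TCP to the grasp point, in m); z points along the fingers, x is the direction in which the jaws open and shut, and the axes are right-handed (so a half turn about z gives the same grasp; the last joint's range is limited). The gripper opens to 85 mm and grips with 20 to 120 N. Pads are 22 mm wide; open, the fingers measure 114 mm over their backs; the gripper's body (76 mm by 85 mm) begins 54 mm behind the grasp point. The pads swing forward as they close: fully open they stand 13 mm farther back than shut.
Start: joints at [1.102, 0.521, -0.036, 1.599, 0.021, 1.021, -0.113], TCP at [0.243, -0.576, 0.231] pointing down, gripper open.
Joint ranges: [-2.91, 2.91], [-0.3, 2.13], [-1.5, 1.42], [0.17, 2.43], [-1.26, 4.41], [0.16, 1.93], [-2.52, 2.52]. Speed limits (rad/s): [1.89, 1.89, 2.39, 2.39, 3.01, 3.01, 3.01].

### API

Orientations are given as [roll, pitch, yaw] about the fixed x, y, z axes, in that order (R = Rz(yaw) Ry(pitch) Rx(roll)).
In Python, from workcell import bot, grab_frame, camera_params, order gives the robot as it stands.
- The arm moves only by the tool apply_moves, never from a script. Its argument "commands" is a list of rows, each a list of 2 entries, a list of its own where there are three numbers: the shift along the tool's x, y, z in mm, then the turn, a rotation vector about the tool's x, y, z in degrees. In form: [[[dx, dy, dz], [rx, ry, rz]], ...]. A call has 1 to 5 rows; each row is the pose to reach, as a shift and turn from the pose measured when the call began, along the tool's axes at that moment; what a row does not reach only later rows make up. A row lasts 1/12 s, in which the tool goes at most 41.7 mm and 7.16 degrees, less where a joint would pass 70% of its speed; a pose out of reach is approached as far as the arm can. A call with a gripper value outside its range is refused whole. "gripper" is the opening, from 0 (shut) to 1 (fully open), set as the call begins (left out, the last holds). The fingers move at their own pace and stop on an object; "grip_force" is the grip in N (left out, the last holds). Time passes only in rows, so rows that repeat a pose let the fingers close. It gives the time, the measured TCP pose, the force and the opening at its end, in the units of the state.
- bot.observe(): the state, without advancing time (a new reading comes with each control period).
- grab_frame(name): name is "scene" or "top" or "wrist"; returns (picture, depth): 400x640x3 uint8, red, green, blue; 400x640 float32, m along the optical axis (not along the pixel's ray), 0 where there is no reading.
- camera_params(name): a dict with "fx", "fy", "cx", "cy" (pixels), "rvec" (rotation vector, rad) and "tvec" (3), from world to camera coordinates, as OpenCV has them; the wrist camera has in their place "tool_from_camera" (4x4, takes a point from camera to tool coordinates, whose origin is the TCP and whose axes are the tool frame's). Camera axes: x right, y down, z forward; pixel columns grow to the right and rows downward; lengths in m; the calibration is good to about 2 mm. A picture is of the moment at which its call begins: read the wrist's pose just before it. camera_params takes no time and is no camera call.
- order.job_done(): hands the job in, once; it reports no verdict.
The state is a dict: "clock": time; "qpos": joint angles; "qd": joint speeds; "joint_efforts": joint torques, N m; "position": TCP position; "tool_rot": TCP orientation; "force": force on the tool from outside, world axes, zero at the start; "moment": the same for the moment, N m; "grip_width": finger opening in m.
Only numpy, scipy, OpenCV 4.12 (cv2) and the standard library are available. Lean on these libraries where they do the work, as an engineer would, in place of code of your own. Each camera call takes 0.05 s, during which the arm holds its last target. There are 200 camera calls.

### The job

Two small specimen transport cases lie on their backs on the bench, latch side up. On one of them the lid still stands off on its sprung seal: swing that case's wire bail over onto the keeper hook of its lid, then throw the latch lever back over centre until it snaps down flat and holds the lid clamped. Leave the case that is already fastened alone.

Things in the scene. Friction and masses are not known exactly. Their poses are not given: they have to be found in the camera images.
- open_case: The unfastened case, fixed to the bench: grey plastic box 110 mm wide (y), 66 mm high, steel latch in the middle of its top. Origin on the bench, below the latch lever's pivot. Own x runs along the case from base to lid (roughly away from the robot), z up. Body from x = -80 to 33 mm, lid from 37 to 105 mm when clamped (handle to 126 mm); unclamped, the lid stands 6 mm further out.
- lever_pivot (a point): Axis of the open case's latch lever, along the case's y, 75 mm above the bench (9 mm above the case's top). The lever is a steel plate 30 mm wide (y), 57 mm long with a rolled tip; shut, it lies flat from the pivot towards the case's -x, its upper face 5 mm above the pivot axis. The bail is pinned to the lever 15 mm from this axis.
- lever_tip (a point): Middle of the rolled tip (8 mm thick) of the open case's lever, 53 mm from the pivot axis. At the start the lever stands up, leaning towards the lid, below the thrown-back bail.
- lever (a joint): Angle of the open case's lever, rad: 0 shut and flat (towards the case's -x), 1.57 upright, up to 2.4 open, leaning towards the lid. Friction (about 1 N at the tip) keeps it where it is left. With the bail hooked it takes about 3 to 5 N near its tip from 1.3 rad down, passes dead centre at 0.26 and is then pulled shut. Starts at 1.95 to 2.3.
- bail_bar (a point): Middle of the crossbar of the open case's wire bail, a loop of 6 mm steel wire 58 mm wide outside (along y; 46 mm inside), legs 83 mm long from their pin on the lever. It swings freely: at the start it leans back on a stop, away from the lid; pushed past upright towards the lid it falls over and, with the lever still open, lands 7 to 15 mm beyond the keeper point.
- keeper (a point): On the open case's lid: where the middle of the crossbar lies when hooked and taut, 75 mm above the bench, in the case's x 68 mm from the lever pivot when clamped, 74 mm before. Next to it, on the latch's side, stands the keeper hook, 24 mm wide, open towards the lid's far end, its top 8 mm above this point. Axes as the case's.
- lid (a joint): How far the open case's lid stands off its clamped position, m: 0.006 at the start (pushed out by the sprung seal), 0 fully clamped. Without the latch it springs out again.
- shut_case: The other case, same shape and size but already fastened: lid home, bail on its keeper, lever flat. Fixed to the bench. Origin and axes as for the open case. Nothing on it rises above 84 mm.

How it is judged:
By the outcome, as a careful person would: the job done as asked, in the order asked, and still so for the second after the job is handed in, with the robot touching nothing.
It also fails if it takes over 38 s, if anything falls off the work surface, if the arm or the gripper's body presses on something with over 40 N, if the wrist force passes 120 N, or if a joint passes its speed limit or range.

## Working session

There is one attempt and no reset: what is moved stays moved. The work goes in short steps, Python scripts to look and compute and a tool call to move; the robot and the scene stay as the last step left them, time stands still between calls to the robot, and variables do not carry over. Pictures are saved under pics/ and viewed, about 8 in all and at most 12, crops included, and the job is handed in when it is done.

Besides the shell and the picture viewer there is one more tool, called after "Emit:" by a JSON object that holds its "name" and its "arguments". apply_moves: Moves the arm, as the interface text tells. Its arguments: {"type":"object","properties":{"commands":{"type":"array"},"gripper":{"type":"number"},"grip_force":{"type":"number"}},"required":["commands"]}

```bash
mkdir -p pics
cat > h.py <<'E'
import numpy as np, cv2
from scipy.spatial.transform import Rotation as R
from workcell import bot, grab_frame, camera_params, order
def cloud(name):
    s=bot.observe(); im,d=grab_frame(name); p=camera_params(name)
    v,u=np.mgrid[:d.shape[0],:d.shape[1]]
    c=np.stack([(u-p['cx'])/p['fx']*d,(v-p['cy'])/p['fy']*d,d],-1)
    if 'rvec' in p:
        w=(c-np.array(p['tvec']).ravel())@R.from_rotvec(np.array(p['rvec']).ravel()).as_matrix()
    else:
        T=np.array(p['tool_from_camera']); t=c@T[:3,:3].T+T[:3,3]
        w=t@R.from_euler('xyz',s['tool_rot']).as_matrix().T+s['position']
    w[d==0]=np.nan
    return im,d,w
def save(n,im): cv2.imwrite('pics/'+n,im[...,::-1])
def togo(target,rpy=None):
    s=bot.observe(); Rm=R.from_euler('xyz',s['tool_rot'])
    print('shift mm',np.round(Rm.inv().apply(np.array(target)-s['position'])*1000,1))
    if rpy is not None: print('turn deg',np.round((Rm.inv()*R.from_euler('xyz',rpy)).as_rotvec(degrees=True),1))
E
python3 - <<'E'
from h import *
s=bot.observe(); print({k:np.round(v,3) for k,v in s.items()},bot.pinch_z)
a,_,w=cloud('top'); b,_,w2=cloud('scene'); np.savez('c0.npz',a=a,w=w,b=b,w2=w2)
save('top.png',a);save('scene.png',b)
E
```

```text
{'clock': np.float64(0.0), 'qpos': array([ 1.102,  0.522, -0.036,  1.6  ,  0.021,  1.021, -0.113]), 'qd': array([0.001, 0.   , 0.001, 0.001, 0.001, 0.001, 0.   ]), 'joint_efforts': array([ 0.0000e+00, -9.2713e+01,  1.9800e+00, -3.6993e+01,  1.8000e-02,
        8.0000e-03, -0.0000e+00]), 'position': array([ 0.243, -0.576,  0.231]), 'tool_rot': array([ 3.142e+00,  1.000e-03, -1.172e+00]), 'force': array([-0.353,  0.573, -0.469]), 'moment': array([0.017, 0.028, 0.029]), 'grip_width': np.float64(0.085)} 0.0187
```

View pics/top.png

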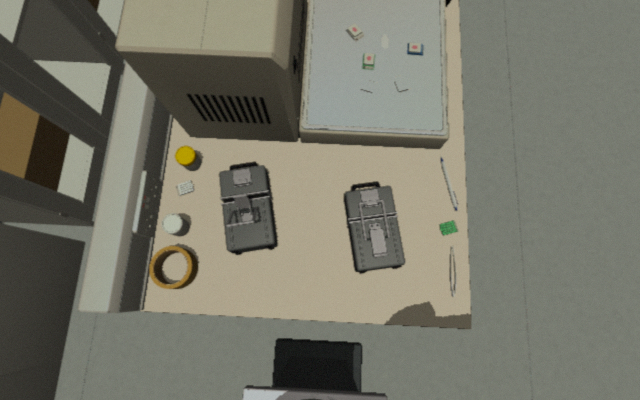

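View pics/scene.png

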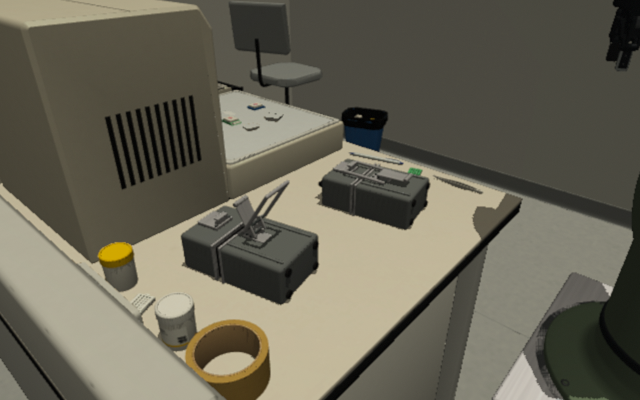

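The top view shows the open case at the left (centre ~(247,208), latch ~(245,213), bail standing up) and the shut case at the right (~(374,227)). The scene view shows the open case's bail leaning back towards the robot at ~(270,205).

Run:
```python
from h import *
z=np.load('c0.npz'); w=z['w']; w2=z['w2']
for nm,(r0,r1,c0,c1) in {'open':(150,262,212,284),'shut':(172,280,335,412)}.items():
    p=w[r0:r1,c0:c1].reshape(-1,3); q=p[(p[:,2]>.058)&(p[:,2]<.07)]
    (c,sz,an)=cv2.minAreaRect((q[:,:2]*1000).astype(np.float32)); print(nm,len(q),c,sz,an, np.nanmedian(q[:,2]))
p=w[150:262,212:284].reshape(-1,3); q=p[p[:,2]>.085]; print('top high\n',np.round(q[np.argsort(q[:,2])][::max(1,len(q)//25)],3))
q=w2[170:310,170:330].reshape(-1,3);q=q[q[:,2]>.085]; print('scene high\n',len(q),np.round(q[np.argsort(q[:,2])][::max(1,len(q)//40)],3))
# furniture heights
print('cabinet',np.round(w[60,200],3),np.round(w[135,200],3),'tray',np.round(w[138,380],3), 'shelf',np.round(w[200,130],3))
im=z['b'][160:310,170:330]; save('crop.png',cv2.resize(im,None,fx=5,fy=4,interpolation=cv2.INTER_CUBIC)[:600,:800])
```

```text
open 3081 (546.5516357421875, 181.56198120117188) (194.13125610351562, 112.10726928710938) 11.450974464416504 0.06536126337165425
shut 2971 (515.23681640625, -114.93029022216797) (188.09912109375, 113.29521942138672) 11.434722900390625 0.06526626738974634
top high
 [[0.598 0.203 0.085]
 [0.529 0.191 0.089]
 [0.539 0.16  0.09 ]
 [0.538 0.174 0.091]
 [0.547 0.17  0.092]
 [0.544 0.174 0.093]
 [0.546 0.182 0.095]
 [0.548 0.171 0.098]
 [0.55  0.168 0.1  ]
 [0.536 0.151 0.104]
 [0.524 0.202 0.107]
 [0.548 0.195 0.11 ]
 [0.556 0.171 0.113]
 [0.551 0.194 0.116]
 [0.553 0.191 0.119]
 [0.554 0.197 0.121]
 [0.559 0.182 0.123]
 [0.559 0.184 0.124]
 [0.558 0.19  0.127]
 [0.503 0.199 0.137]
 [0.497 0.195 0.149]
 [0.488 0.176 0.158]
 [0.49  0.161 0.16 ]
 [0.499 0.144 0.161]
 [0.497 0.148 0.162]
 [0.491 0.175 0.162]
 [0.493 0.161 0.165]]
scene high
 1419 [[0.729 0.147 0.085]
 [0.73  0.182 0.086]
 [0.731 0.16  0.087]
 [0.73  0.13  0.089]
 [0.728 0.124 0.089]
 [0.729 0.171 0.09 ]
 [0.729 0.157 0.091]
 [0.73  0.138 0.092]
 [0.534 0.151 0.093]
 [0.729 0.164 0.094]
 [0.54  0.165 0.095]
 [0.728 0.152 0.096]
 [0.729 0.162 0.097]
 [0.731 0.128 0.098]
 [0.727 0.144 0.099]
 [0.542 0.19  0.1  ]
 [0.547 0.17  0.101]
 [0.528 0.152 0.102]
 [0.542 0.194 0.103]
 [0.731 0.178 0.104]
 [0.517 0.202 0.106]
 [0.544 0.192 0.107]
 [0.727 0.153 0.108]
 [0.73  0.17  0.109]
 [0.73  0.173 0.111]
 [0.551 0.178 0.112]
 [0.551 0.181 0.114]
 [0.728 0.19  0.115]
 [0.55  0.196 0.117]
 [0.554 0.196 0.119]
 [0.518 0.147 0.12 ]
 [0.552 0.187 0.123]
 [0.553 0.192 0.125]
 [0.505 0.199 0.126]
 [0.51  0.148 0.134]
 [0.509 0.147 0.141]
 [0.5   0.145 0.148]
 [0.487 0.196 0.158]
 [0.482 0.187 0.16 ]
 [0.484 0.185 0.161]
 [0.488 0.182 0.162]]
cabinet [0.732 0.219 0.353] [0.731 0.32  0.031] tray [ 0.732 -0.125  0.064] shelf [0.537 0.42  0.119]
```

View pics/crop.png

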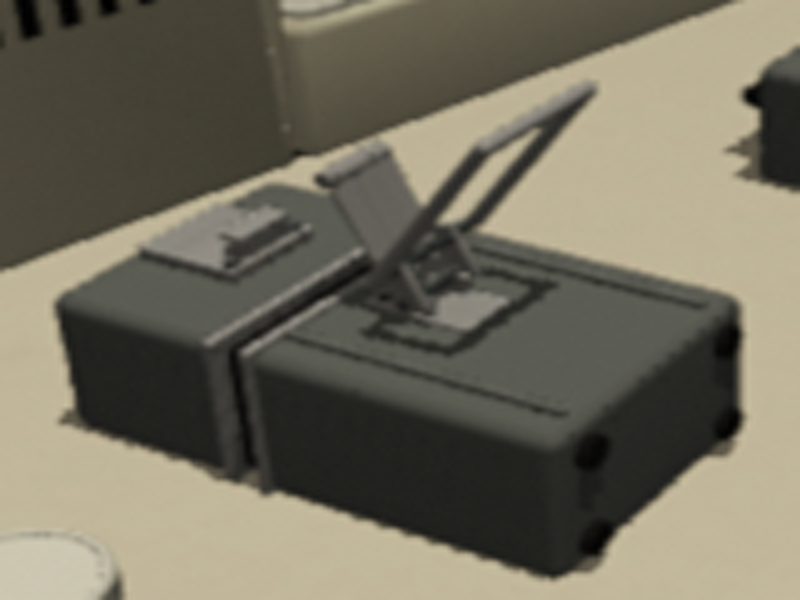

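The crop shows the lever leaning towards the lid under the thrown-back bail, and the keeper on the lid at ~(235,240). From the depth data the case yaw is about 11.45° and the pivot is about (0.531, 0.179). Next I go behind the bail with the fingers shut.

```bash
cat >> h.py <<'E'
YAW=np.radians(11.45); P=np.array([.5314,.1785,.075])
Rc=R.from_euler('z',YAW)
def C(x,y,z): return P+Rc.apply(np.array([x,y,z])/1000)   # case mm rel. pivot axis
RPY=[np.pi,0,YAW-np.pi/2]
def state():
    s=bot.observe(); Rm=R.from_euler('xyz',s['tool_rot'])
    print('t',round(s['clock'],2),'case mm',np.round(Rc.inv().apply(s['position']-P)*1000,1),'F case',np.round(Rc.inv().apply(s['force']),1),'w',round(s['grip_width'],4),'q',np.round(s['qpos'],2))
E
python3 - <<'E'
from h import *
state(); togo([.42,-.2,.231],RPY); togo(C(-85,0,150),RPY)
z=np.load('c0.npz')['w'].reshape(-1,3); k=Rc.inv().apply(z-P)*1000
k=k[(abs(k[:,1])<40)&(k[:,0]>-70)&(k[:,0]<60)&(k[:,2]>20)]
b=k[(k[:,0]<-30)&(k[:,2]>78)]; print('bar',b.mean(0).round(1),b.min(0).round(1),b.max(0).round(1),len(b))
b=k[(k[:,0]>5)&(k[:,2]>42)&(abs(k[:,1])<20)]; print('tip',b.mean(0).round(1),b.min(0).round(1),b.max(0).round(1),len(b))
E
```

```text
t 0.1 case mm [-432.8 -681.8  155.8] F case [ 0.8 -0.1 -0.3] w 0.0857 q [ 1.1   0.52 -0.04  1.6   0.02  1.02 -0.11]
shift mm [-2.773e+02 -3.094e+02  1.000e-01]
turn deg [ 0.   0.1 11.4]
shift mm [-599.6 -475.7    6.4]
turn deg [ 0.   0.1 11.4]
bar [-40.6  -1.7  85.7] [-44.  -29.1  79.1] [-34.6  27.2  90.2] 92
tip [27.  -0.7 47.7] [ 22.4 -14.8  42.6] [31.8 14.3 53.1] 61
```

Emit:
{"name": "apply_moves", "arguments": {"commands": [[[-277,-309,0],[0,0,11.4]],[[-277,-309,0],[0,0,11.4]],[[-277,-309,0],[0,0,11.4]],[[-277,-309,0],[0,0,11.4]],[[-277,-309,0],[0,0,11.4]]], "gripper": 0}}

```text
clock: 0.52
position: [0.3318, -0.3856, 0.231]
tool_rot: [3.141, 0.001, -1.371]
force: [1.2, -0.6, -0.5]
grip_width: 0.0253
```

Emit:
{"name": "apply_moves", "arguments": {"commands": [[[-130,-140,0],[0,0,0]],[[-130,-140,0],[0,0,0]],[[-130,-140,0],[0,0,0]],[[-130,-140,0],[0,0,0]],[[-130,-140,0],[0,0,0]]]}}

```text
clock: 0.93
position: [0.4452, -0.2265, 0.2311]
tool_rot: [-3.141, 0.002, -1.368]
force: [-0.1, 0.7, -0.5]
grip_width: 0.0001
```

Run:
```python
from h import *
state(); togo(C(-85,0,130),RPY)
```

```text
t 0.93 case mm [-164.9 -379.9  156.1] F case [ 0.   0.7 -0.5] w 0.0001 q [ 0.45  0.33 -0.12  1.92  0.05  0.9  -1.06]
shift mm [-379.6  -81.    26.9]
turn deg [-0.   0.1  0.2]
```

Emit:
{"name": "apply_moves", "arguments": {"commands": [[[-380,-80,10],[0,0,0]],[[-380,-80,10],[0,0,0]],[[-380,-80,10],[0,0,0]],[[-380,-80,10],[0,0,0]],[[-380,-80,10],[0,0,0]]]}}

```text
clock: 1.35
position: [0.4447, -0.0203, 0.2262]
tool_rot: [-3.141, 0.002, -1.368]
force: [2.0, -0.2, -0.1]
grip_width: 0.0
```

Emit:
{"name": "apply_moves", "arguments": {"commands": [[[-176,-40,10],[0,0,0]],[[-176,-40,10],[0,0,0]],[[-176,-40,10],[0,0,0]],[[-176,-40,10],[0,0,0]],[[-176,-40,10],[0,0,0]]]}}

```text
clock: 1.77
position: [0.4476, 0.1657, 0.2163]
tool_rot: [-3.141, 0.004, -1.363]
force: [-0.7, 0.9, -0.8]
grip_width: -0.0001
```

Run:
```python
from h import *
state(); togo(C(-75,0,70),RPY)
```

```text
t 1.77 case mm [-84.7   4.1 141.3] F case [-0.5  1.1 -0.8] w -0.0001 q [-0.22  0.32 -0.32  1.98  0.13  0.86 -1.97]
shift mm [ 4.5 -9.6 71.3]
turn deg [-0.   0.2  0.4]
```

Emit:
{"name": "apply_moves", "arguments": {"commands": [[[4,-5,36],[0,0,0]],[[4,-10,71],[0,0,0]],[[4,-25,71],[0,0,0]],[[4,-37,71],[0,0,0]],[[4,-46,71],[0,0,0]]]}}

```text
clock: 2.18
position: [0.4939, 0.1717, 0.1446]
tool_rot: [3.141, 0.004, -1.363]
force: [-0.2, -0.1, 0.5]
grip_width: -0.0
```

Emit:
{"name": "apply_moves", "arguments": {"commands": [[[0,-10,0],[0,0,0]],[[0,-18,0],[0,0,0]],[[0,-26,0],[0,0,0]],[[0,-33,0],[0,0,0]],[[0,-39,0],[0,0,0]]]}}

```text
clock: 2.6
position: [0.5327, 0.1798, 0.1447]
tool_rot: [3.141, 0.004, -1.363]
force: [0.2, -0.4, -0.0]
grip_width: -0.0
```

Run:
```python
from h import *
state()
a,_,w=cloud('scene'); k=Rc.inv().apply(w.reshape(-1,3)-P)*1000
k=k[(abs(k[:,1])<40)&(k[:,0]>-70)&(k[:,0]<100)&(k[:,2]>58)]
print(np.round(k[::max(1,len(k)//20)]))
save('s2.png',cv2.resize(a[130:300,170:350],None,fx=4,fy=3.4,interpolation=cv2.INTER_CUBIC))
```

```text
t 2.6 case mm [ 1.5  1.1 69.7] F case [ 0.1 -0.4 -0. ] w -0.0 q [-0.23  0.54 -0.27  1.84  0.19  0.79 -1.97]
[[ 29.  36. 330.]
 [-41.  16. 324.]
 [-41.  14. 314.]
 [-43.   7. 303.]
 [-41. -19. 290.]
 [-43. -17. 279.]
 [-32.  33. 275.]
 [-35.  31. 265.]
 [ -2.  31. 249.]
 [ -9.  36. 243.]
 [-17.  35. 235.]
 [-27.  25. 225.]
 [-35.   9. 213.]
 [ -3.  37. 206.]
 [ -9. -22. 179.]
 [ -9.  39. 183.]
 [ -9.  34. 167.]
 [-15.   4. 143.]
 [-10.  13. 126.]
 [ 13.  15.  96.]
 [  6.  23.  61.]]
```

View pics/s2.png

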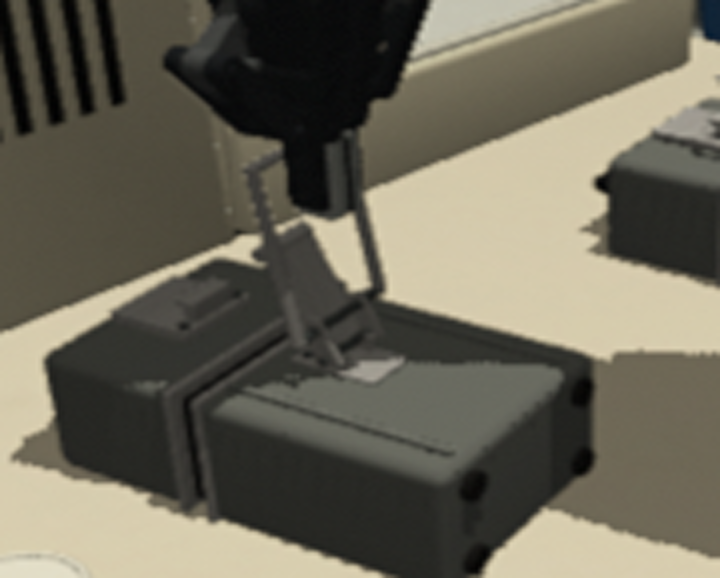

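The picture shows the bail upright against the finger, with the bar at ~(250,165). I keep pushing.

Emit:
{"name": "apply_moves", "arguments": {"commands": [[[0,-6,0],[0,0,0]],[[0,-12,0],[0,0,0]],[[0,-18,0],[0,0,0]],[[0,-22,0],[0,0,0]],[[0,-22,0],[0,0,0]]]}}

```text
clock: 3.07
position: [0.5557, 0.1847, 0.1446]
tool_rot: [-3.141, 0.004, -1.364]
force: [0.6, 0.5, -0.2]
grip_width: -0.0002
```

Emit:
{"name": "apply_moves", "arguments": {"commands": [[[0,0,-5],[0,0,0]],[[0,0,-5],[0,0,0]],[[0,0,-5],[0,0,0]],[[0,0,-5],[0,0,0]]]}}

```text
clock: 3.4
position: [0.5556, 0.1846, 0.1497]
tool_rot: [-3.141, 0.004, -1.364]
force: [-0.2, 0.0, -0.2]
grip_width: 0.0002
```

Run:
```python
from h import *
state()
a,_,w=cloud('scene'); t,_,wt=cloud('top'); 
for w in (w,wt):
    k=Rc.inv().apply(w.reshape(-1,3)-P)*1000
    k=k[(abs(k[:,1])<32)&(k[:,0]>10)&(k[:,0]<115)&(k[:,2]>-5)&(k[:,2]<65)]
    for x in range(10,110,5):
        b=k[(k[:,0]>=x)&(k[:,0]<x+5)]
        if len(b): print(x,len(b),'zmax',b[:,2].max().round(1),'z at outer',b[abs(b[:,1])>20][:,2].round(0)[:8])
save('s3.png',cv2.resize(a[130:300,170:350],None,fx=4,fy=3.4,interpolation=cv2.INTER_CUBIC))
```

```text
t 3.4 case mm [25.   1.2 74.7] F case [-0.2  0.1 -0.2] w 0.0002 q [-0.23  0.57 -0.27  1.77  0.19  0.83 -1.95]
10 128 zmax 31.5 z at outer [16. 17. 17. 15. 16. 15. 15. 13.]
15 133 zmax 42.5 z at outer [15. 16. 14. 15. 14. 13. 13. 15.]
20 130 zmax 50.7 z at outer [14. 14. 13. 13. 14. 13. 12. 12.]
25 40 zmax 51.3 z at outer [13. 13. 13. 13. 13. 11. 12. 13.]
30 10 zmax 13.3 z at outer [13. 12. 13. 12. 12.  9. 11.  9.]
35 12 zmax 11.3 z at outer [11. 11. 11. 11. 10. 11.  9.  8.]
40 7 zmax 10.5 z at outer [10. 10. 10.  9.  9. 10.  7.]
45 11 zmax 10.7 z at outer [11.  9. 10. 10.  9.  9.  8.  7.]
50 10 zmax 8.7 z at outer [6. 8. 9. 7. 9. 6. 6. 6.]
55 15 zmax 8.8 z at outer [8. 9. 7. 6. 4. 5. 8. 7.]
60 68 zmax 8.2 z at outer [7. 7. 6. 6. 6. 5. 5. 5.]
65 101 zmax 9.6 z at outer [7. 7. 5. 4. 3. 4. 1. 6.]
70 43 zmax 9.5 z at outer [5. 5. 5. 3. 4. 4. 3. 3.]
75 35 zmax 8.0 z at outer [ 4.  3.  3.  3.  1. -0.  0.  1.]
80 65 zmax 4.6 z at outer [5. 3. 3. 2. 3. 3. 2. 3.]
85 4 zmax 2.5 z at outer [3.]
90 26 zmax -1.3 z at outer []
95 42 zmax -1.3 z at outer [-3.]
100 26 zmax -1.6 z at outer []
```

View pics/s3.png

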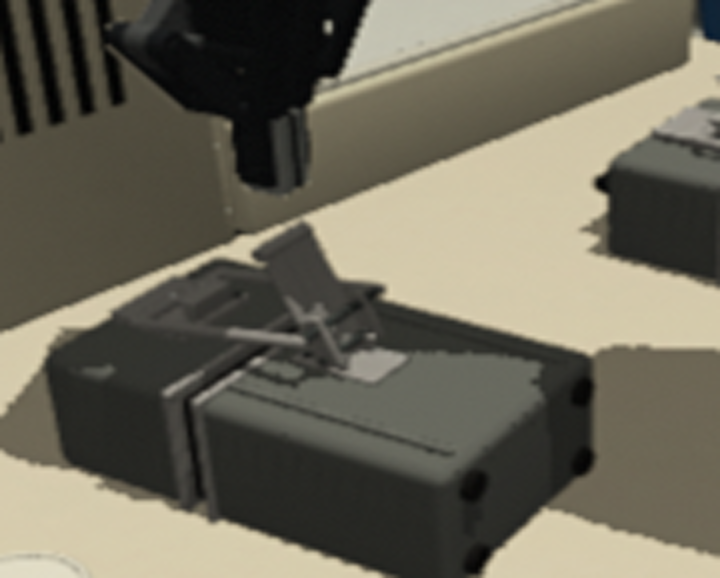

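The bail has fallen over. The bar is at case x ≈ 83 mm, beyond the keeper, and the lever is still open (tip ~(285,240) in the crop). Next I go to the lid side of the lever tip and push it back.

Emit:
{"name": "apply_moves", "arguments": {"commands": [[[1,-30,0],[0,0,0]],[[1,-33,17],[0,0,0]],[[1,-33,34],[0,0,0]],[[1,-33,34],[0,0,0]],[[1,-25,34],[0,0,0]]]}}

```text
clock: 3.92
position: [0.5803, 0.1889, 0.1151]
tool_rot: [3.141, 0.004, -1.364]
force: [-0.1, -0.1, 0.2]
grip_width: 0.0
```

Emit:
{"name": "apply_moves", "arguments": {"commands": [[[0,8,0],[0,0,0]],[[0,16,0],[0,0,0]],[[0,24,0],[0,0,0]],[[0,32,0],[0,0,0]],[[0,38,0],[0,0,0]]]}}

```text
clock: 4.33
position: [0.5421, 0.1809, 0.1158]
tool_rot: [3.141, 0.004, -1.364]
force: [1.4, 0.2, 1.2]
grip_width: -0.0003
```

Run:
```python
from h import *
state()
```

```text
t 4.33 case mm [11.   0.2 40.8] F case [ 1.5 -0.1  1.2] w -0.0003 q [-0.24  0.6  -0.26  1.83  0.21  0.74 -1.98]
```

Emit:
{"name": "apply_moves", "arguments": {"commands": [[[0,3,-2],[0,0,0]],[[0,6,-4],[0,0,0]],[[0,6,-4],[0,0,0]]]}}

```text
clock: 4.58
position: [0.5359, 0.1796, 0.1203]
tool_rot: [3.142, 0.004, -1.364]
force: [0.7, 0.0, 0.8]
grip_width: -0.0006
```

Run:
```python
from h import *
state()
a,_,w=cloud('scene'); t,_,wt=cloud('top')
for w in (w,wt):
    k=Rc.inv().apply(w.reshape(-1,3)-P)*1000
    k=k[(abs(k[:,1])<32)&(k[:,0]>55)&(k[:,0]<100)&(k[:,2]>-5)&(k[:,2]<65)]
    for x in range(55,100,3):
        b=k[(k[:,0]>=x)&(k[:,0]<x+3)]; o=b[(abs(b[:,1])>16)&(abs(b[:,1])<22)]
        if len(b): print(x,len(b),'zmax',b[:,2].max().round(1),'beside hook',o[:,2].round(0)[:8])
save('s4.png',cv2.resize(a[130:300,170:350],None,fx=4,fy=3.4,interpolation=cv2.INTER_CUBIC))
```

```text
t 4.58 case mm [ 4.7  0.2 45.3] F case [ 0.7 -0.1  0.8] w -0.0006 q [-0.24  0.58 -0.26  1.85  0.21  0.74 -1.98]
55 10 zmax 5.2 beside hook []
58 12 zmax 5.6 beside hook []
61 34 zmax 8.8 beside hook [-2. -4. -4. -5.]
64 98 zmax 9.8 beside hook [-2. -2. -3.]
67 44 zmax 9.8 beside hook [ 1. -2. -3.  3.  1.]
70 52 zmax 9.7 beside hook [ 4.  3.  3.  1.  1. -3.  3.  2.]
73 11 zmax 8.7 beside hook [3.]
76 1 zmax 6.3 beside hook []
79 2 zmax -2.2 beside hook []
82 13 zmax -2.1 beside hook [-3. -4. -4.]
85 17 zmax -1.7 beside hook [-3. -4. -4. -4.]
88 24 zmax -1.9 beside hook [-2. -4. -2. -3. -4. -4.]
91 23 zmax -1.5 beside hook [-3. -2. -2. -2. -4. -4.]
94 24 zmax -1.5 beside hook [-2. -2. -3. -5.]
97 28 zmax -1.7 beside hook [-2. -3. -2. -3. -4. -4.]
88 1 zmax -4.8 beside hook []
```

View pics/s4.png

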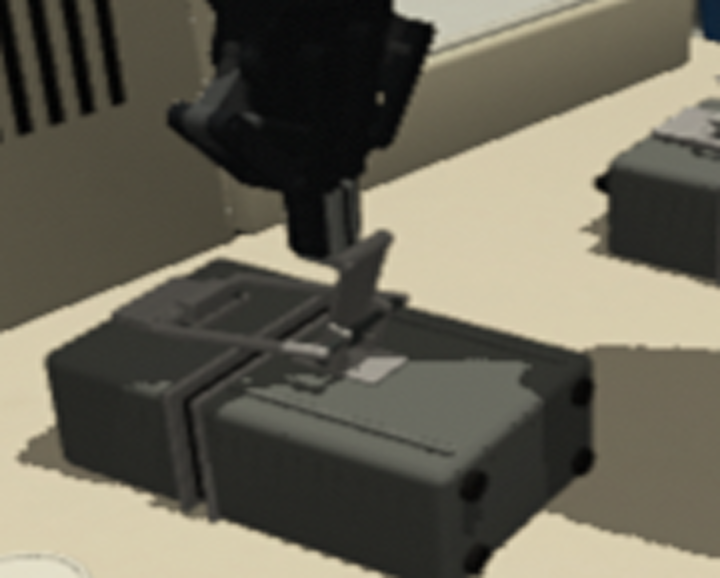

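The lever is just past upright and the bar sits at case x ≈ 73 mm, z ≈ 0, behind the hook, so it is hooked. Now I throw the lever along its arc.

Emit:
{"name": "apply_moves", "arguments": {"commands": [[[0,7,1],[0,0,0]],[[0,13,3],[0,0,0]],[[0,19,6],[0,0,0]],[[0,23,9],[0,0,0]],[[0,27,13],[0,0,0]]]}}

```text
clock: 5.1
position: [0.5094, 0.174, 0.1067]
tool_rot: [3.141, 0.004, -1.364]
force: [1.2, 0.7, 3.4]
grip_width: -0.0001
```

Run:
```python
from h import *
state()
```

```text
t 5.1 case mm [-22.5  -0.   31.7] F case [1.3 0.4 3.4] w -0.0001 q [-0.25  0.57 -0.26  1.92  0.22  0.68 -2.  ]
```

Force is about 3.5 N, as expected. I continue down to the flat position (target about (-36, 4)).

Emit:
{"name": "apply_moves", "arguments": {"commands": [[[0,4,5],[0,0,0]],[[0,8,11],[0,0,0]],[[0,11,17],[0,0,0]],[[0,13,23],[0,0,0]],[[0,14,27],[0,0,0]]]}}

```text
clock: 5.52
position: [0.4952, 0.1712, 0.0789]
tool_rot: [3.141, 0.004, -1.364]
force: [-5.9, -3.2, 43.9]
grip_width: -0.0002
```

Run:
```python
from h import *
state()
```

```text
t 5.52 case mm [-37.    0.    3.9] F case [-6.4 -2.  43.9] w -0.0002 q [-0.26  0.59 -0.25  1.97  0.24  0.6  -2.03]
```

The lever is flat and at its stop. I back off straight up and then inspect.

Emit:
{"name": "apply_moves", "arguments": {"commands": [[[0,0,-10],[0,0,0]],[[0,0,-40],[0,0,0]],[[0,20,-80],[0,0,0]],[[0,60,-110],[0,0,0]],[[0,80,-120],[0,0,0]]]}}

```text
clock: 5.93
position: [0.4161, 0.1543, 0.2007]
tool_rot: [-3.141, 0.004, -1.364]
force: [-0.3, 0.4, 0.9]
grip_width: 0.0001
```

Emit:
{"name": "apply_moves", "arguments": {"commands": [[[80,20,-20],[0,0,0]],[[120,20,-20],[0,0,0]],[[160,20,-20],[0,0,0]],[[160,20,-20],[0,0,0]],[[160,20,-20],[0,0,0]]]}}

```text
clock: 6.35
position: [0.4297, -0.013, 0.2203]
tool_rot: [-3.141, 0.002, -1.371]
force: [-0.2, -0.5, -0.3]
grip_width: 0.0
```

Run:
```python
from h import *
state()
a,_,w=cloud('scene'); t,_,wt=cloud('top')
k=Rc.inv().apply(wt.reshape(-1,3)-P)*1000
f=lambda x0,x1,y: k[(k[:,0]>x0)&(k[:,0]<x1)&(abs(k[:,1])<y)&(k[:,2]>-12)]
for x in range(-65,110,5):
    b=f(x,x+5,13); o=f(x,x+5,32); o=o[abs(o[:,1])>21]
    if len(b)and len(o): print(x,'mid',np.median(b[:,2]).round(1),b[:,2].max().round(1),'side max',o[:,2].max().round(1))
p=wt[150:262,212:284].reshape(-1,3); q=p[(p[:,2]>.058)&(p[:,2]<.07)]; print(cv2.minAreaRect((q[:,:2]*1000).astype(np.float32)))
save('s5.png',cv2.resize(a[130:300,170:350],None,fx=4,fy=3.4,interpolation=cv2.INTER_CUBIC))
```

```text
t 6.35 case mm [-137.7 -167.5  145.3] F case [-0.3 -0.4 -0.3] w 0.0 q [ 0.1   0.23 -0.24  2.09  0.07  0.83 -1.56]
-65 mid -9.4 -5.6 side max -6.6
-60 mid -9.4 6.8 side max -7.2
-55 mid 7.4 11.0 side max -6.9
-50 mid 5.7 8.4 side max -7.8
-45 mid 4.3 7.1 side max -7.7
-40 mid 4.5 8.2 side max -6.5
-35 mid 3.9 6.7 side max -6.4
-30 mid 4.5 7.4 side max -6.0
-25 mid 4.6 7.5 side max -7.1
-20 mid 4.2 6.7 side max -2.7
-15 mid 4.4 7.3 side max 0.2
-10 mid 4.9 7.0 side max 0.1
-5 mid 4.7 7.0 side max 1.6
0 mid 4.3 7.4 side max 0.6
5 mid -7.4 3.8 side max 2.1
10 mid -7.0 -2.0 side max 3.6
15 mid -6.6 -3.9 side max 1.5
20 mid -8.7 -5.9 side max 2.4
25 mid -9.2 -6.6 side max 2.0
30 mid -8.5 -5.9 side max 2.2
35 mid -8.8 -6.3 side max 4.1
40 mid -9.3 -7.6 side max 4.5
45 mid -9.3 -6.4 side max 3.8
50 mid -9.0 -7.2 side max 3.7
55 mid -8.6 -2.6 side max 4.1
60 mid 1.4 8.9 side max 4.8
65 mid 7.3 10.6 side max 7.0
70 mid 6.6 9.6 side max 4.0
75 mid -3.0 -1.3 side max -6.9
80 mid -3.4 -0.2 side max -6.3
85 mid -3.1 -0.7 side max -6.9
90 mid -3.2 -0.3 side max -6.9
95 mid -3.1 -1.0 side max -6.8
100 mid -10.4 -5.7 side max -8.2
105 mid -11.2 -11.2 side max -9.4
((543.037841796875, 181.55313110351562), (190.02491760253906, 110.70919036865234), 11.235992431640625)
```

View pics/s5.png

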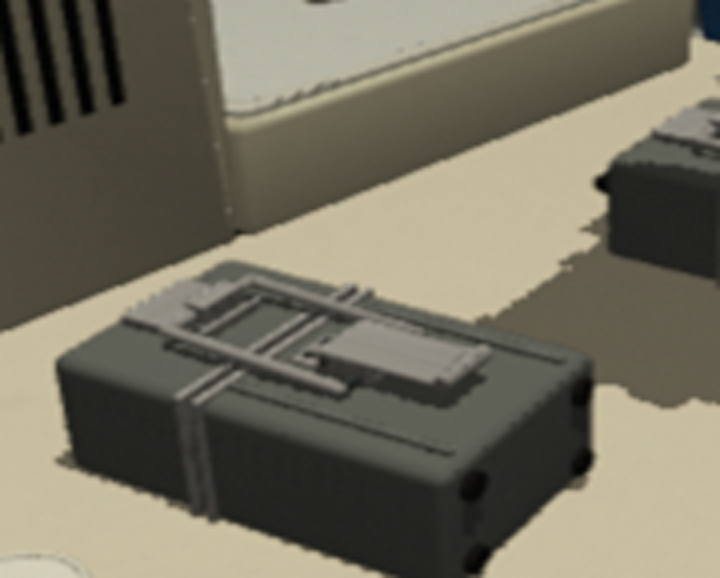

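The lever is flat (~(400,350)), the bail is hooked over the keeper, and the gap between lid and body is closed. Handing in.

```bash
python3 -c "
from h import *
order.job_done()"
```

```text
the job is handed in; nothing more can be done
```

I swung the open case's bail onto its keeper hook, then threw the latch lever over centre until it lay flat. The job was handed in at about 6.4 s with the gripper clear of everything, and the shut case was not touched.

- **Lever:** its upper face sits about 4.5 mm above the pivot axis along its whole length; flat should be 5 mm.
- **Bail:** the crossbar ends at case x of about 70 mm, on the hook, which matches the taut position of 68 mm.
- **Lid:** the case's measured length dropped from 194 to 190 mm and the gap looks closed in the last picture. The drop is about 4 mm where 6 mm was expected; the outline measurement is only good to a few millimetres.
- **Force:** with the lever at its stop, the fingertips briefly pressed on it with about 44 N. That is above the 40 N limit set for the arm and gripper body, although by plan only the fingertips were touching. The wrist stayed well under its 120 N limit.

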